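# Gauge the roller heads and scrap the blocked ones

## Task

Only one of the three terracotta roller heads has a bore clear enough to slide all the way down the fit gauge's pin until it rests flat on the brass seat; find it by gently trying heads on the pin, never forcing one that stops short (the sprung pin may give a few millimetres, not 8), and leave it there fully home. Once it is home, press the gauge's green button fully down and let it spring back; do not press it while no head is home. Stand the two blocked heads upright in the plywood scrap tray, and leave the glaze jars and the pinch pot where they are.

Things in the scene. Friction and masses are not known exactly. Their poses are not given: they have to be found in the camera images.
- head_a: one of three look-alike terracotta roller heads: upright cylinder 46 mm across, 80 mm tall, relief pattern on the lower half, flat closed top with dark axle mark, 0.16 kg. A bore 27 mm wide, 70 mm deep opens in its underside; in two of the three, hard clay blocks it 20 to 50 mm up, unseen from outside. Origin: centre of the underside; z up along the axis.
- head_b: one of three look-alike terracotta roller heads: upright cylinder 46 mm across, 80 mm tall, relief pattern on the lower half, flat closed top with dark axle mark, 0.16 kg. A bore 27 mm wide, 70 mm deep opens in its underside; in two of the three, hard clay blocks it 20 to 50 mm up, unseen from outside. Origin: centre of the underside; z up along the axis.
- head_c: one of three look-alike terracotta roller heads: upright cylinder 46 mm across, 80 mm tall, relief pattern on the lower half, flat closed top with dark axle mark, 0.16 kg. A bore 27 mm wide, 70 mm deep opens in its underside; in two of the three, hard clay blocks it 20 to 50 mm up, unseen from outside. Origin: centre of the underside; z up along the axis.
- gauge_seat (a point): foot of the pin, centre of the top of the brass seat (54 mm across, 20 mm above the table) of the fixed fit gauge, a grey plate 90x190x16 mm. z is up along the pin, y along the plate's long side; the button stands 100 mm away along -y. A head that is home has its underside on this seat and its top 80 mm above it.
- gauge_pin_top (a point): centre of the top of the gauge's steel pin, 56 mm above the seat; the pin is 24 mm across, with its top edge bevelled to 16 mm over the last 5 mm; it is sprung and sinks a little under a push
- gauge_pin (a joint): how far the sprung pin is pushed down into the gauge, in m: 0 at rest, it begins to sink at 3 N and sinks 1 mm more for each 1.5 N; 0.008 (15 N) is too much force
- log_button_top (a point): centre of the top of the green push button (30 mm across) on the gauge's base plate; it is pressed straight down
- log_button (a joint): travel of the push button in m: 0 released, 0.006 fully down (about 5 N)
- scrap_tray_in (a point): centre of the inner floor of the fixed plywood scrap tray, outside 130x200x25 mm, walls 6 mm, inside 118 mm along its x and 188 mm along its y; its floor is 6 mm above the table
- glaze_jar_a: glaze jar with dark lid, 62 mm across, 77 mm tall, bystander; origin at the centre of its underside
- glaze_jar_b: glaze jar with red lid, 56 mm across, 70 mm tall, bystander; origin at the centre of its underside
- pinch_pot: grey-brown pinched clay cup, 72 mm across, 64 mm tall, bystander; origin at the centre of its underside

How it is judged:
By the outcome, as a careful person would: the job done as asked, in the order asked, and still so for the second after the job is handed in, with the robot touching nothing.
It also fails if it takes over 72 s, if anything falls off the work surface, if the arm or the gripper's body presses on something with over 40 N, if the wrist force passes 120 N, or if a joint passes its speed limit or range.

## Robot

A 6-joint arm with a two-finger parallel gripper is mounted at the origin on a cart in front of the work surface, level with it; the furniture and walls round the work are solid. World frame = base frame: x ahead of the robot, y to its left, z up, the work surface at z = 0. Lengths are in mm, angles in rad, forces in N, time in s.
With the tool pointing down it reaches from about 300 to 875 mm from the base axis. Payload 4.2 kg.
Tool frame: the origin (TCP) lies midway between the tips of the shut fingers; the grasp point (between the pads) lies bot.pinch_z behind it (bot.pinch_z is the distance from the TCP to the grasp point, in mm); z points along the fingers, y is the line along which they close (so a half turn about z gives the same grasp; the last joint's range is limited). The gripper opens to 85 mm and grips with 20 to 120 N. Pads are 22 mm wide; open, the fingers measure 114 mm over their backs; the gripper's body (76 mm by 85 mm) begins 54 mm behind the grasp point. The pads swing forward as they close: fully open they stand 13 mm farther back than shut.
Start: joints at [1.21, 0.32, 1.565, -0, 1.257, -0.02], TCP at [192.191, 541.945, 231.338] pointing down, gripper open.
Joint ranges: [-3.11, 3.11], [-0.84, 2.01], [0.21, 2.61], [-1.34, 4.49], [0.05, 2.63], [-2.56, 2.56]. Speed limits (rad/s): [2.57, 2.57, 3.14, 3.14, 3.14, 3.14].

## Interface

Orientations are given as [roll, pitch, yaw] about the fixed x, y, z axes, in that order (R = Rz(yaw) Ry(pitch) Rx(roll)).
In Python, from cell import bot, imaging, job gives the robot as it stands.
- The arm moves only by the tool servo_tool, never from a script. Its argument "increments" is a list of rows, each a list of 3 entries, a list of its own where there are three numbers: the opening, from -1 (shut) to 1 (fully open), then the shift along the tool's x, y, z in mm, then the turn about the tool's z in rad. In form: [[claw, [tx, ty, tz], turn], ...]. A call has 1 to 10 rows; each row shifts and turns the commanded pose from where the row before left it, along the tool's axes as they then stand; what a row does not reach is not made up. A row lasts 1/8 s, in which the tool goes at most 62.5 mm and 10.7 degrees, less where a joint would pass 70% of its speed; a pose out of reach is approached as far as the arm can. A call with a gripper value outside its range is refused whole. The fingers move at their own pace and stop on an object; "newtons" is the grip in N (left out, the last holds). Time passes only in rows, so rows that do not move let the fingers close. It gives the time, the measured TCP pose, the force, the opening and the grip force at its end, in the units of the state.
- bot.sense(): the state, without advancing time (a new reading comes with each control period).
- imaging.grab_frame(name): name is "scene" or "top" or "wrist"; returns a dict with "image" (384x512x3 uint8, red, green, blue), "fx", "fy", "cx", "cy" (pixels), "k1" (the pictures are not rectified: a ray, as slopes to the right and down, at radius r is drawn at 1 + k1 r^2 times it, then the intrinsics apply), "extrinsics" (4x4, takes a point from world to camera coordinates); the wrist camera has in their place "T_tool_cam" (4x4, takes a point from camera to tool coordinates, whose origin is the TCP and whose axes are the flange's). Camera axes: x right, y down, z forward; pixel columns grow to the right and rows downward; lengths in mm; the calibration is good to about 2 mm. A picture is of the moment at which its call begins: read the wrist's pose just before it. There is no depth.
- job.finish_job(): hands the job in; it is judged then, once.
The state is a dict: "time_s": time; "joint_positions": joint angles; "dq": joint speeds; "joint_torque": joint torques, N m; "tool_pos": TCP position; "ee_rot": TCP orientation; "ft_force": force on the tool from outside, world axes, zero at the start; "wrist_torque": the same for the moment, N m; "grip_width": finger opening in mm; "grip_force": force on a finger pad.
Only numpy, scipy, OpenCV 4.12 (cv2) and the standard library are available. Lean on these libraries where they do the work, as an engineer would, in place of code of your own. Each camera call takes 0.05 s, during which the arm holds its last target. There are 200 camera calls.

## Working session

There is one attempt and no reset: what is moved stays moved. The work goes in short steps, Python scripts to look and compute and a tool call to move; the robot and the scene stay as the last step left them, time stands still between calls to the robot, and variables do not carry over. Pictures are saved under pics/ and viewed, at most 10 in all, crops included, and the job is handed in when it is done.

Besides the shell and the picture viewer there is one more tool, called after "Emit:" in YAML: its name, and indented under it one key for each argument. servo_tool: Moves the arm, as the interface text tells. Its arguments: {"type":"object","properties":{"increments":{"type":"array"},"newtons":{"type":"number"}},"required":["increments"]}

```bash
mkdir -p pics; ls
python3 - <<'E'
from cell import bot, imaging, job
import cv2, numpy as np, pickle
s=bot.sense(); print(s, bot.pinch_z)
F={}
for n in ("scene","top","wrist"):
    f=imaging.grab_frame(n); F[n]=f
    cv2.imwrite(f"pics/{n}0.png",f["image"][:,:,::-1])
    print(n,{k:v for k,v in f.items() if k!="image"})
pickle.dump((s,F),open("f0.pkl","wb"))
E
```

```text
pics
{'time_s': 0.0, 'joint_positions': array([ 1.21001304e+00,  3.20286937e-01,  1.56572507e+00,  1.22969951e-05,
        1.25738408e+00, -1.99591607e-02]), 'dq': array([-0.00043543, -0.00012732,  0.00031867,  0.0004695 , -0.00087448,
       -0.00048496]), 'joint_torque': array([ 3.94986901e-04, -4.15519810e+01, -2.34158921e+01,  7.96885979e-05,
        8.26223753e-03,  1.85770443e-05]), 'tool_pos': array([192.0004427 , 541.47137552, 230.46723592]), 'ee_rot': array([-3.13978982e+00, -4.76813243e-05,  2.80076468e+00]), 'ft_force': array([-0.49366963,  0.25405772, -0.33519534]), 'wrist_torque': array([-0.03187688, -0.02222788, -0.00837897]), 'grip_force': 0.0, 'grip_width': 85.43285320264332} 18.700000000000003
scene {'fx': 466.7316972595298, 'fy': 466.7316972595298, 'cx': 253.6385791649541, 'cy': 192.8490735250177, 'k1': 0.001053056950689962, 'extrinsics': array([[ 6.72839140e-01, -7.39773927e-01,  4.69352469e-03,
        -3.80360183e+02],
       [-4.44457935e-01, -4.09298850e-01, -7.96825950e-01,
         3.27673760e+02],
       [ 5.91392116e-01,  5.34049613e-01, -6.04190678e-01,
  
[... 396 characters left out ...]
08e-01,
         5.80009920e+02],
       [ 1.16839410e-01, -4.17437234e-03, -9.93142048e-01,
         1.46829196e+03],
       [ 0.00000000e+00,  0.00000000e+00,  0.00000000e+00,
         1.00000000e+00]])}
wrist {'fx': 285.99886628813914, 'fy': 285.99886628813914, 'cx': 255.08057530899885, 'cy': 196.98821466030455, 'k1': -0.03523189676451035, 'T_tool_cam': array([[-3.00413338e-04, -9.63222263e-01, -2.68705755e-01,
         6.78090640e+01],
       [ 9.99999934e-01, -2.35073890e-04, -2.75338035e-04,
        -1.38143726e-01],
       [ 2.02046018e-04, -2.68705820e-01,  9.63222270e-01,
        -1.41838795e+02],
       [ 0.00000000e+00,  0.00000000e+00,  0.00000000e+00,
         1.00000000e+00]])}
```

View pics/scene0.png

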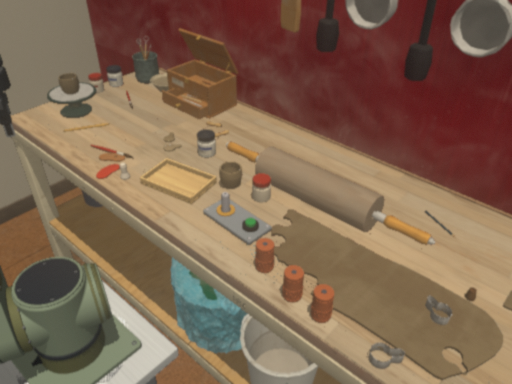

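View pics/top0.png

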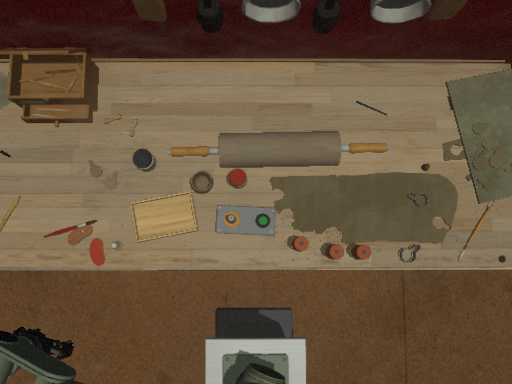

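The top view shows the heads at about (300,243), (335,251) and (361,252). The gauge pin is at (232,218), the button at (263,220) and the tray at (165,217). The jars are at (144,159) and (236,177), and the pot at (201,182).

```bash
cat > h.py <<'E'
import numpy as np, cv2
from scipy.spatial.transform import Rotation as Ro
def cam(f,s=None):
    if "extrinsics" in f: return np.linalg.inv(f["extrinsics"])
    T=np.eye(4); T[:3,:3]=Ro.from_euler("xyz",s["ee_rot"]).as_matrix(); T[:3,3]=s["tool_pos"]
    return T@f["T_tool_cam"]
def ray(f,uv,s=None):
    C=cam(f,s); d=np.array([(uv[0]-f["cx"])/f["fx"],(uv[1]-f["cy"])/f["fy"]]); u=d.copy()
    for _ in range(5): u=d/(1+f["k1"]*(u@u))
    v=C[:3,:3]@np.array([*u,1]); return C[:3,3],v/np.linalg.norm(v)
def plane(f,uv,z,s=None):
    o,d=ray(f,uv,s); return o+d*(z-o[2])/d[2]
def tri(rays):
    A=sum(np.eye(3)-np.outer(d,d) for o,d in rays); b=sum((np.eye(3)-np.outer(d,d))@o for o,d in rays)
    p=np.linalg.solve(A,b); return p,max(np.linalg.norm((np.eye(3)-np.outer(d,d))@(p-o)) for o,d in rays)
def blobs(img,lo,hi,amin=15):
    h=cv2.cvtColor(img,cv2.COLOR_RGB2HSV); m=cv2.inRange(h,np.array(lo),np.array(hi))
    n,l,st,c=cv2.connectedComponentsWithStats(m)
    return [(c[i].round(1),st[i]) for i in range(1,n) if st[i][4]>=amin],l
E
python3 - <<'E'
import pickle,numpy as np,cv2
from h import *
s,F=pickle.load(open("f0.pkl","rb"))
for n in("scene","top"):
    im=F[n]["image"]; h=cv2.cvtColor(im,cv2.COLOR_RGB2HSV)
    print(n)
    for nm,lo,hi in(("terra",(3,130,90),(12,200,255)),("green",(50,100,40),(80,255,255)),("brass",(13,130,120),(25,255,255))):
        for c,st in blobs(im,lo,hi)[0]:
            if st[4]<3000: print(nm,c,st)
for n,pts in(("top",[(300,243),(335,251),(300,238),(263,220),(232,218),(226,220),(165,217),(240,230)]),("scene",[(265,243),(265,260),(250,223),(226,199),(226,212)])):
    for u,v in pts: print(n,u,v,cv2.cvtColor(F[n]["image"],cv2.COLOR_RGB2HSV)[v,u])
a=cv2.resize(F["top"]["image"][170:270,120:380],None,fx=3,fy=3,interpolation=cv2.INTER_CUBIC)
b=cv2.resize(F["scene"]["image"][150:330,130:345],None,fx=1.66,fy=1.66,interpolation=cv2.INTER_CUBIC)
o=np.zeros((600,780,3),np.uint8); o[:300]=a; o[300:300+b.shape[0],:b.shape[1]]=b[:300]
cv2.imwrite("pics/c1.png",o[:,:,::-1])
E
```

```text
scene
terra [289.2  30.1] [272   0  35  56 316]
terra [121.5  11.5] [119   8   6   7  15]
terra [202.4  13. ] [200   9   5   9  20]
terra [137.   15.3] [134  11   7  10  32]
terra [233.2  59.1] [ 170   14  118   93 1415]
terra [94.8 24.2] [92 20  7  9 17]
terra [152.6  23.4] [149  20   8   9  25]
terra [104.2  27.4] [100  22  10  11  39]
terra [117.6  39.6] [ 97  22  41  33 409]
terra [141.3  31.5] [139  28   5   8  21]
terra [353.9  38.8] [349  34  11   9  33]
terra [175.2  54. ] [155  38  45  31 542]
terra [384.8  48.7] [372  41  28  18 172]
terra [100.7  67.9] [ 89  48  23  33 237]
terra [127.   55.9] [123  52   9  11  34]
terra [215.1  66.2] [206  62  19   9  42]
terra [274.8 108.3] [262  95  33  27 276]
terra [323.8  99.8] [322  96   6   8  16]
terra [397.3 119.5] [393 114  10  12  33]
terra [105.  148.9] [ 92 145  24   9  66]
terra [106.8 170.8] [ 96 164  23  15 195]
terra [261.4 179.5] [253 173  18  14 202]
terra [264.7 254.9] [256 238  18  35 501]
terra [293. 283.] [283 265  21  37 596]
terra [322.4 302.7] [312 284  22  38 658]
green [250.1 222.1] [245 219  11   8  64]
green 
[... 1205 characters left out ...]
 [48.2 95.1] [31 93 35  4 80]
brass [77.4 94.4] [69 92 15  5 28]
brass [ 60.7 116.6] [ 53 116  16   2  21]
brass [367.9 146.9] [350 143  37   9 278]
brass [188.9 150.5] [171 146  38   9 268]
brass [  8.7 212.2] [  0 197  19  33 104]
brass [232.3 219.4] [224 211  16  17 116]
brass [477.2 227.8] [467 211  21  35  82]
brass [ 78.7 234.2] [ 68 226  24  19 211]
top 300 243 [ 6 31 81]
top 335 251 [ 9 59 90]
top 300 238 [ 10 164 135]
top 263 220 [ 63 135 121]
top 232 218 [ 17  13 141]
top 226 220 [ 19 157 125]
top 165 217 [ 19 118 179]
top 240 230 [ 53   9 116]
scene 265 243 [ 11  45 107]
scene 265 260 [ 10 145 127]
scene 250 223 [ 60 126 144]
scene 226 199 [ 16  30 129]
scene 226 212 [ 17 110 157]
```

View pics/c1.png

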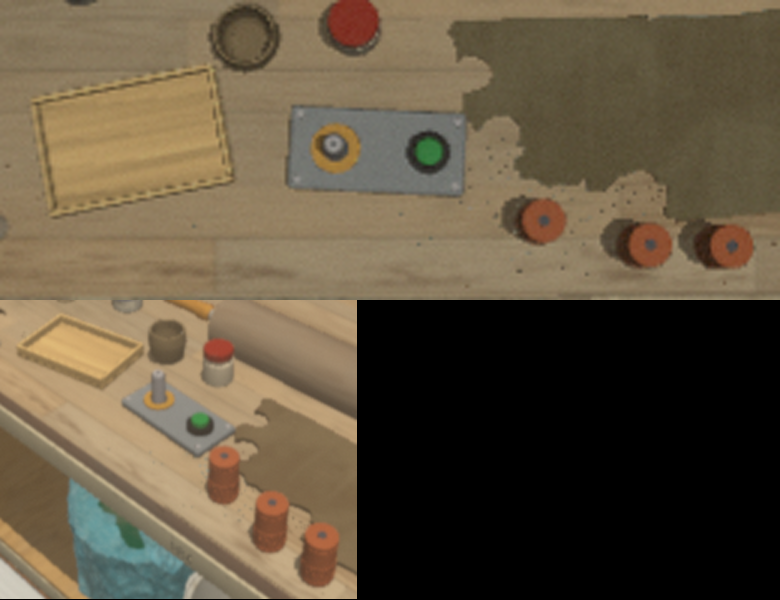

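The crop shows dark axle marks at top-view pixels (301,243), (337,251) and (364,252), and in the scene view at (265,245), (294,272) and (324,292). The pin top is at (231,218) in the top view and (225,194) in the scene. The tray is turned by roughly 10°.

Run:
```python
import pickle
from h import *
np.set_printoptions(precision=1,suppress=True)
s,F=pickle.load(open("f0.pkl","rb")); t,c=F["top"],F["scene"]
f=lambda n,a,b:print(n,*tri([ray(t,a),ray(c,b)]))
f("h1",(301.2,243.2),(265,244.4)); f("h2",(336.7,251.3),(293.9,272.2)); f("h3",(364,252),(324,291.6))
f("pin",(231.3,218.3),(225.2,194)); f("btn",(262.7,220),(250,221.5))
for n,uv in(("h1",(300.8,243)),("h2",(336.5,251.3)),("h3",(363.6,251.8))): print(n,plane(t,uv,80))
print("pin",plane(t,(231.3,218.3),76))
print("seat brass",plane(t,(232.3,219.3),20),"btn",plane(t,(262.7,220),30))
K=[(33,101),(213,67),(232,181),(52,215)]
P=np.array([plane(t,(120+(u+.5)/3-.5,170+(v+.5)/3-.5),25) for u,v in K]); print(P,P.mean(0),np.linalg.norm(P-np.roll(P,1,0),axis=1))
K=[(292,106),(466,115),(463,196),(288,187)]
P=np.array([plane(t,(120+(u+.5)/3-.5,170+(v+.5)/3-.5),16) for u,v in K]); print(P,P.mean(0))
print("redjar",plane(t,(237.2,176.5),70),"dark",plane(t,(143.5,159),77),"pot",plane(t,(201.5,182),64))
```

```text
h1 [ 449.  -140.4   76.1] 1.5201301005973946
h2 [ 423.8 -249.3   77.4] 1.4943630264169787
h3 [ 421.6 -333.4   79.2] 1.7900721269417958
pin [527.   75.   74.6] 2.170253947483569
btn [523.9 -22.7  33.2] 1.0088398455264014
h1 [ 448.4 -137.7   80. ]
h2 [ 422.8 -247.1   80. ]
h3 [ 421.  -330.6   80. ]
pin [525.2  76.3  76. ]
seat brass [526.7  75.5  20. ] btn [523.5 -22.1  30. ]
[[578.2 403.   25. ]
 [614.8 210.   25. ]
 [492.1 188.1  25. ]
 [456.1 379.3  25. ]] [535.3 295.1  25. ] [124.4 196.4 124.7 194.6]
[[573.5 125.3  16. ]
 [563.5 -62.5  16. ]
 [476.2 -58.6  16. ]
 [486.1 129.   16. ]] [524.8  33.3  16. ]
redjar [657.5  58.5  70. ] dark [712.5 353.2  77. ] pot [641.1 171.2  64. ]
```

Emit:
servo_tool:
  increments:
    - [1,[0,0,0],0.175]
    - [1,[0,0,0],0.175]
    - [1,[0,0,0],0.175]
    - [1,[0,0,0],0.175]
    - [1,[0,0,0],0.175]
    - [1,[0,0,0],0.175]
    - [1,[0,0,0],0.178]
    - [1,[-55,35,0],0]
    - [1,[-55,35,0],0]
    - [1,[-55,35,0],0]
  newtons: 40

```text
time_s: 1.4
tool_pos: [293.8, 382.3, 231.0]
ee_rot: [3.141, 0.0, 1.574]
ft_force: [0.8, 0.8, 0.6]
grip_width: 85.6
grip_force: 0.0
```

Emit:
servo_tool:
  increments:
    - [1,[-55,35,0],0]
    - [1,[-55,35,0],0]
    - [1,[-55,35,0],0]
    - [1,[-55,35,0],0]
    - [1,[-50,30,0],0]
    - [1,[-30,20,0],0]
    - [1,[0,0,0],0]

```text
time_s: 2.28
tool_pos: [478.9, 91.5, 230.9]
ee_rot: [-3.141, 0.0, 1.569]
ft_force: [0.3, 1.2, -0.4]
grip_width: 85.8
grip_force: 0.0
```

Run:
```python
from cell import bot, imaging
import cv2, pickle
s=bot.sense(); f=imaging.grab_frame("wrist"); pickle.dump((s,f),open("w1.pkl","wb"))
cv2.imwrite("pics/w1.png",f["image"][:,:,::-1]); print(s["time_s"],s["tool_pos"],s["ee_rot"],s["joint_positions"],s["ft_force"])
```

```text
2.275 [478.87786151  91.49625147 230.88801013] [-3.14115049e+00  2.49903062e-04  1.56876684e+00] [ 1.65311380e-01  1.82396538e-01  1.75525946e+00 -1.85045843e-04
  1.20441428e+00  1.67407257e-01] [ 0.25850921  1.22280234 -0.41896515]
```

View pics/w1.png

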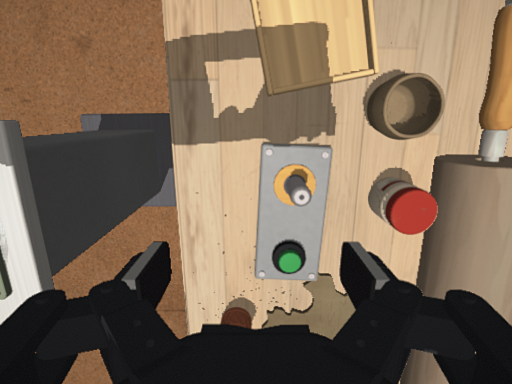

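The wrist view shows the pin top at (301,197), the button at (289,262), and head 1 peeking in at (237,318). Next I'll move over head 1.

Emit:
servo_tool:
  increments:
    - [1,[-50,-8,0],0]
    - [1,[-50,-8,0],0]
    - [1,[-50,-8,0],0]
    - [1,[-50,-8,0],0]
    - [1,[-26,0,0],0]
    - [1,[0,0,0],0]

```text
time_s: 3.08
tool_pos: [446.1, -132.7, 231.2]
ee_rot: [-3.141, -0.001, 1.571]
ft_force: [0.3, -0.0, 0.2]
grip_width: 85.5
grip_force: 0.0
```

Run:
```python
from cell import bot, imaging
import cv2, pickle
from h import *
np.set_printoptions(precision=1,suppress=True)
s=bot.sense(); f=imaging.grab_frame("wrist"); pickle.dump((s,f),open("w2.pkl","wb"))
cv2.imwrite("pics/w2.png",f["image"][:,:,::-1]); print(s["time_s"],s["tool_pos"],s["ee_rot"])
s1,f1=pickle.load(open("w1.pkl","rb"))
for n,(S,G) in(("w1",(s1,f1)),("w2",(s,f))):
    for nm,lo,hi in(("terra",(3,120,70),(12,220,255)),("green",(50,100,40),(80,255,255)),("brass",(13,150,120),(25,255,255))):
        for c,st in blobs(G["image"],lo,hi,60)[0]: print(n,nm,c,st,plane(G,c,{"terra":80,"green":32,"brass":20}[nm],S))
print("pin",plane(f1,(301,197),76,s1))
```

```text
3.075 [ 446.1 -132.7  231.2] [-3.1 -0.   1.6]
w1 terra [412.3 211.1] [ 387  189   51   46 1404] [650.2  61.2  80. ]
w1 terra [236.7 317. ] [221 307  30  21 445] [456.3 -73.4  80. ]
w1 green [289.3 260.9] [278 249  24  24 441] [523.9 -23.7  32. ]
w1 brass [501.8  48.5] [492   6  20  86 387] [764.8 238.6  20. ]
w1 brass [501.8  99.7] [488  59  24  70 316] [776.4 181.9  20. ]
w1 brass [301.2 170.8] [286 165  23  18  71] [536.6  94.7  20. ]
w2 terra [470.1   9.2] [444   0  59  24 768] [646.1  34.6  80. ]
w2 terra [258.  185.4] [ 238  160   42   51 1566] [ 449.3 -133.9   80. ]
w2 terra [238.5 282.4] [ 218  238   39   91 2733] [ 427.  -249.8   80. ]
w2 green [324.7  79.5] [311  65  28  29 635] [524.2 -23.4  32. ]
pin [528.4  76.3  76. ]
```

View pics/w2.png

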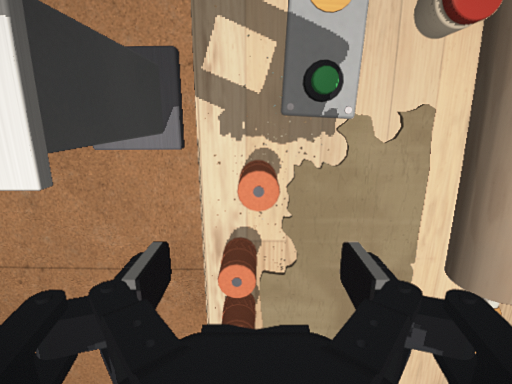

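The wrist view shows head 1's axle mark at (258,191) and head 2's at (237,282), with the button at (325,80).

Run:
```python
import pickle
from h import *
np.set_printoptions(precision=1,suppress=True)
s,f=pickle.load(open("w2.pkl","rb"));s1,f1=pickle.load(open("w1.pkl","rb"));_,F=pickle.load(open("f0.pkl","rb"))
hsv=cv2.cvtColor(f["image"],cv2.COLOR_RGB2HSV)
for n,(u,v),tu in(("h1",(258,190),(301.2,243.2)),("h2",(237,282),(336.7,251.3))):
    w=hsv[v-9:v+10,u-9:u+10,1]<100; y,x=np.nonzero(w); c=(u-9+x.mean(),v-9+y.mean())
    print(n,c,w.sum(),plane(f,c,80,s),tri([ray(f,c,s),ray(F["top"],tu)]))
print("pin tri",tri([ray(f1,(301,197),s1),ray(F["top"],(231.3,218.3))]), "btn",tri([ray(f1,(289.3,260.9),s1),ray(f,(324.7,79.5),s)]))
```

```text
h1 (np.float64(258.09473684210525), np.float64(191.16842105263157)) 95 [ 449.5 -140.2   80. ] (array([ 448.5, -138.3,   86.6]), np.float64(0.8932740005310603))
h2 (np.float64(236.29166666666666), np.float64(281.90277777777777)) 72 [ 424.4 -249.1   80. ] (array([ 423.7, -247.5,   82.2]), np.float64(0.9457857522954078))
pin tri (array([526.5,  76.6,  78.3]), np.float64(1.5390197269365231)) btn (array([524. , -23.5,  32.4]), np.float64(0.09633900780952448))
```

Emit:
servo_tool:
  increments:
    - [1,[-7.5,3.4,40],0]
    - [1,[0,0,50],0]
    - [1,[0,0,50],0]
    - [1,[0,0,35],0]
    - [1,[0,0,14],0]
    - [1,[0,0,0],0]
    - [0.2,[0,0,0],0]
    - [-1,[0,0,0],0]
    - [-1,[0,0,0],0]
    - [-1,[0,0,0],0]
  newtons: 35

```text
time_s: 4.38
tool_pos: [450.5, -140.3, 43.5]
ee_rot: [3.139, 0.0, 1.572]
ft_force: [-0.9, 0.9, 6.1]
grip_width: 45.0
grip_force: 35.3
```

Emit:
servo_tool:
  increments:
    - [-1,[0,0,0],0]
    - [-1,[0,0,0],0]

```text
time_s: 4.62
tool_pos: [450.5, -140.3, 43.6]
ee_rot: [3.139, 0.0, 1.572]
ft_force: [-1.7, 1.0, 6.3]
grip_width: 44.3
grip_force: 35.3
```

Run:
```python
from cell import bot
s=bot.sense()
for k in("time_s","tool_pos","ee_rot","ft_force","wrist_torque","grip_width","grip_force"): print(k,s[k])
```

```text
time_s 4.625
tool_pos [ 450.54515669 -140.33925064   43.56682886]
ee_rot [3.13925819e+00 4.50832933e-04 1.57247497e+00]
ft_force [-1.66198702  1.04788769  6.34856216]
wrist_torque [0.15743309 0.07130685 0.06425651]
grip_width 44.31853267382817
grip_force 35.26227465862624
```

Emit:
servo_tool:
  increments:
    - [-1,[0,0,-10],0]
    - [-1,[0,0,-40],0]
    - [-1,[0,0,-50],0]
    - [-1,[20,7,0],0]
    - [-1,[50,18,0],0]
    - [-1,[50,18,0],0]
    - [-1,[50,18,0],0]
    - [-1,[46.7,16.3,0],0]
    - [-1,[0,0,0],0]
    - [-1,[0,0,0],0]

```text
time_s: 5.88
tool_pos: [526.1, 76.4, 142.3]
ee_rot: [-3.141, 0.001, 1.573]
ft_force: [-0.3, -0.7, -1.6]
grip_width: 44.8
grip_force: 36.7
```

Run:
```python
from cell import bot, imaging
import cv2
s=bot.sense()
for k in("time_s","tool_pos","ft_force","grip_width"): print(k,s[k])
a=imaging.grab_frame("wrist")["image"]; b=imaging.grab_frame("scene")["image"][130:260,170:300]
b=cv2.resize(b,(384,384),interpolation=cv2.INTER_CUBIC); import numpy as np
cv2.imwrite("pics/p1.png",np.hstack([a[:,60:460],b])[:,:,::-1])
```

```text
time_s 5.875
tool_pos [526.09723833  76.41009503 142.31307708]
ft_force [-0.32084455 -0.6976382  -1.60997764]
grip_width 44.8357789411978
```

View pics/p1.png

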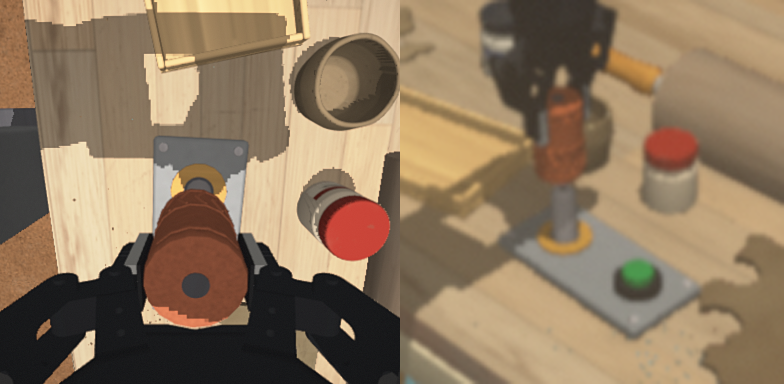

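The head is held upright over the pin. The pin's foot shows on the brass seat under the head at about (200,185). Now I'll lower it gently.

Emit:
servo_tool:
  increments:
    - [-1,[0,0.8,8],0]
    - [-1,[0,0,8],0]
    - [-1,[0,0,5],0]
    - [-1,[0,0,3],0]
    - [-1,[0,0,2],0]
    - [-1,[0,0,0],0]

```text
time_s: 6.72
tool_pos: [527.5, 76.8, 116.3]
ee_rot: [-3.142, -0.0, 1.573]
ft_force: [-0.2, -0.3, -2.0]
grip_width: 44.4
grip_force: 36.7
```

Emit:
servo_tool:
  increments:
    - [-1,[0,0,2],0]
    - [-1,[0,0,2],0]
    - [-1,[0,0,0],0]

```text
time_s: 7.1
tool_pos: [527.6, 76.7, 112.2]
ee_rot: [3.141, -0.0, 1.573]
ft_force: [0.4, 0.2, -1.4]
grip_width: 44.5
grip_force: 36.7
```

Emit:
servo_tool:
  increments:
    - [-1,[0,0,3],0]
    - [-1,[0,0,3],0]
    - [-1,[0,0,2],0]
    - [-1,[0,0,0],0]

```text
time_s: 7.6
tool_pos: [527.6, 76.7, 104.1]
ee_rot: [-3.142, -0.0, 1.573]
ft_force: [0.2, 0.5, -1.7]
grip_width: 44.3
grip_force: 36.7
```

Emit:
servo_tool:
  increments:
    - [-1,[0,0,1.5],0]
    - [-1,[0,0,1.5],0]
    - [-1,[0,0,0],0]

```text
time_s: 7.98
tool_pos: [527.6, 76.7, 101.2]
ee_rot: [3.141, -0.0, 1.573]
ft_force: [0.9, -0.1, -3.0]
grip_width: 44.3
grip_force: 36.7
```

Emit:
servo_tool:
  increments:
    - [-1,[0,0,1.5],0]
    - [-1,[0,0,1.5],0]
    - [-1,[0,0,0],0]

```text
time_s: 8.35
tool_pos: [527.6, 76.7, 98.2]
ee_rot: [3.141, -0.0, 1.573]
ft_force: [1.2, 0.6, -2.3]
grip_width: 44.4
grip_force: 36.7
```

Emit:
servo_tool:
  increments:
    - [-1,[0,0,2],0]
    - [-1,[0,0,2],0]
    - [-1,[0,0,0],0]

```text
time_s: 8.72
tool_pos: [527.6, 76.7, 94.1]
ee_rot: [3.142, -0.0, 1.573]
ft_force: [0.6, 0.1, -2.1]
grip_width: 44.7
grip_force: 36.7
```

Emit:
servo_tool:
  increments:
    - [-1,[0,0,2],0]
    - [-1,[0,0,2],0]
    - [-1,[0,0,0],0]

```text
time_s: 9.1
tool_pos: [527.6, 76.7, 90.6]
ee_rot: [3.141, -0.0, 1.573]
ft_force: [1.4, -0.4, 1.5]
grip_width: 44.1
grip_force: 37.0
```

Emit:
servo_tool:
  increments:
    - [-1,[0,0,1],0]
    - [-1,[0,0,0],0]

```text
time_s: 9.35
tool_pos: [527.6, 76.7, 89.6]
ee_rot: [3.141, -0.0, 1.573]
ft_force: [0.0, -0.3, 2.9]
grip_width: 44.6
grip_force: 37.1
```

Head 1 is blocked: force rises at the spring rate with the underside about 26 mm above the seat. It goes to the tray.

Emit:
servo_tool:
  increments:
    - [-1,[0,0,-10],0]
    - [-1,[0,0,-25],0]
    - [-1,[0,0,-25],0]
    - [-1,[40,0,0],0]
    - [-1,[60,0,0],0]
    - [-1,[60,0,0],0]
    - [-1,[60,0,0],0]
    - [-1,[42.3,-0.6,0],0]
    - [-1,[0,0,25],0]
    - [-1,[0,0,25],0]

```text
time_s: 10.6
tool_pos: [525.6, 339.6, 98.6]
ee_rot: [-3.141, 0.001, 1.574]
ft_force: [0.2, -0.8, -2.6]
grip_width: 44.6
grip_force: 37.5
```

Emit:
servo_tool:
  increments:
    - [-1,[0,0,25],0]
    - [-1,[0,0,15],0]
    - [-1,[0,0,4],0]
    - [-1,[0,0,0],0]

```text
time_s: 11.1
tool_pos: [526.7, 339.1, 55.8]
ee_rot: [3.141, -0.0, 1.573]
ft_force: [0.2, 0.2, -1.2]
grip_width: 44.4
grip_force: 37.5
```

Emit:
servo_tool:
  increments:
    - [-1,[0,0,3],0]
    - [-1,[0,0,2],0]
    - [-1,[0,0,1],0]
    - [-1,[0,0,0],0]

```text
time_s: 11.6
tool_pos: [526.5, 339.1, 49.7]
ee_rot: [3.141, -0.0, 1.573]
ft_force: [-0.5, -0.4, -0.1]
grip_width: 44.8
grip_force: 37.6
```

Emit:
servo_tool:
  increments:
    - [-1,[0,0,0.5],0]
    - [0.5,[0,0,0],0]
    - [0.5,[0,0,0],0]
    - [0.5,[0,0,0],0]
    - [0.7,[0,0,-20],0]
    - [1,[0,0,-50],0]
    - [1,[0,0,-60],0]
    - [1,[-30,0,0],0]
    - [1,[-50,-10,0],0]
    - [1,[-55,-11,0],0]

```text
time_s: 12.85
tool_pos: [505.4, 202.9, 178.8]
ee_rot: [3.141, -0.0, 1.574]
ft_force: [0.3, 0.0, 0.0]
grip_width: 85.3
grip_force: 0.0
```

Emit:
servo_tool:
  increments:
    - [1,[-55,-11,0],0]
    - [1,[-55,-11,0],0]
    - [1,[-55,-11,0],0]
    - [1,[-55,-11,0],0]
    - [1,[-55,-11,0],0]
    - [1,[-55,-11,0],0]
    - [1,[-55,-11,0],0]
    - [1,[-45,-4,0],0]
    - [1,[-20,0,0],0]
    - [1,[0,0,0],0]

```text
time_s: 14.1
tool_pos: [425.6, -246.7, 178.6]
ee_rot: [-3.142, -0.001, 1.571]
ft_force: [1.0, 0.4, -0.2]
grip_width: 85.1
grip_force: 0.0
```

```bash
cat > look.py <<'E'
from cell import bot, imaging
import sys
from h import *
np.set_printoptions(precision=1,suppress=True)
s=bot.sense(); f=imaging.grab_frame("wrist"); print(s["time_s"],s["tool_pos"],s["ee_rot"])
cv2.imwrite("pics/%s.png"%sys.argv[1],f["image"][:,:,::-1])
h=cv2.cvtColor(f["image"],cv2.COLOR_RGB2HSV)
m=cv2.inRange(h,np.array((3,120,110)),np.array((12,220,255)))
cs,hi=cv2.findContours(m,cv2.RETR_CCOMP,cv2.CHAIN_APPROX_NONE)
for i,c in enumerate(cs):  # holes in terracotta = axle marks
    if hi[0][i][3]>=0 and cv2.contourArea(c)>25:
        M=cv2.moments(c); uv=(M["m10"]/M["m00"],M["m01"]/M["m00"]); print("mark",np.array(uv),cv2.contourArea(c),plane(f,uv,80,s))
E
python3 look.py w3
```

```text
14.1 [ 425.6 -246.7  178.6] [-3.1 -0.   1.6]
mark [252.3 284.3] 128.0 [ 423.1 -332.6   80. ]
mark [253.5 200.5] 167.0 [ 424.4 -249.1   80. ]
```

Emit:
servo_tool:
  increments:
    - [1,[-2.4,-1.2,40],0]
    - [1,[0,0,45],0]
    - [1,[0,0,35],0]
    - [1,[0,0,15],0]
    - [1,[0,0,0],0]
    - [0.2,[0,0,0],0]
    - [-1,[0,0,0],0]
    - [-1,[0,0,0],0]
    - [-1,[0,0,0],0]
    - [-1,[0,0,0],0]

```text
time_s: 15.4
tool_pos: [424.9, -248.7, 44.9]
ee_rot: [3.14, 0.001, 1.573]
ft_force: [-0.0, 1.5, 6.2]
grip_width: 45.2
grip_force: 35.5
```

Emit:
servo_tool:
  increments:
    - [-1,[0,0,0],0]
    - [-1,[0,0,-10],0]
    - [-1,[0,0,-40],0]
    - [-1,[0,0,-45],0]
    - [-1,[0,0,0],0]

```text
time_s: 16.02
tool_pos: [426.4, -249.9, 142.4]
ee_rot: [3.134, 0.004, 1.573]
ft_force: [-0.1, -1.1, -2.2]
grip_width: 45.1
grip_force: 36.8
```

Emit:
servo_tool:
  increments:
    - [-1,[30,9,0],0]
    - [-1,[55,17,0],0]
    - [-1,[55,17,0],0]
    - [-1,[55,17,0],0]
    - [-1,[55,17,0],0]
    - [-1,[50,16,0],0]
    - [-1,[25,8,0],0]
    - [-1,[0,0,0],0]
    - [-1,[0,0,0],0]

```text
time_s: 17.15
tool_pos: [523.7, 75.9, 137.9]
ee_rot: [-3.139, 0.001, 1.573]
ft_force: [-0.4, -0.0, -2.0]
grip_width: 45.3
grip_force: 36.7
```

Emit:
servo_tool:
  increments:
    - [-1,[0.8,3.6,0],0]
    - [-1,[0,0,8],0]
    - [-1,[0,0,5],0]
    - [-1,[0,0,0],0]
    - [-1,[0,0,0],0]

```text
time_s: 17.77
tool_pos: [528.3, 77.4, 125.8]
ee_rot: [3.142, -0.0, 1.573]
ft_force: [0.3, -0.6, -1.9]
grip_width: 45.0
grip_force: 36.8
```

Underside is about 81 mm up, just above the pin top. I'll trim x and y slightly and descend.

Emit:
servo_tool:
  increments:
    - [-1,[-0.6,-0.6,3],0]
    - [-1,[0,0,2],0]
    - [-1,[0,0,2],0]
    - [-1,[0,0,0],0]

```text
time_s: 18.27
tool_pos: [527.6, 76.8, 118.6]
ee_rot: [-3.141, -0.0, 1.573]
ft_force: [-0.3, -0.6, -2.1]
grip_width: 45.3
grip_force: 36.8
```

Emit:
servo_tool:
  increments:
    - [-1,[0,0,2],0]
    - [-1,[0,0,2],0]
    - [-1,[0,0,0],0]

```text
time_s: 18.65
tool_pos: [527.7, 76.8, 114.6]
ee_rot: [-3.141, -0.0, 1.573]
ft_force: [-0.1, 0.1, -1.2]
grip_width: 45.1
grip_force: 36.8
```

Emit:
servo_tool:
  increments:
    - [-1,[0,0,3],0]
    - [-1,[0,0,3],0]
    - [-1,[0,0,3],0]
    - [-1,[0,0,3],0]
    - [-1,[0,0,2],0]
    - [-1,[0,0,0],0]

```text
time_s: 19.4
tool_pos: [527.7, 76.8, 100.6]
ee_rot: [-3.141, -0.0, 1.573]
ft_force: [0.6, -0.4, -2.0]
grip_width: 45.6
grip_force: 36.7
```

Emit:
servo_tool:
  increments:
    - [-1,[0,0,1],0]
    - [-1,[0,0,1],0]
    - [-1,[0,0,0],0]

```text
time_s: 19.77
tool_pos: [527.7, 76.8, 98.8]
ee_rot: [-3.142, -0.0, 1.573]
ft_force: [0.9, 0.4, -0.7]
grip_width: 45.4
grip_force: 36.7
```

Emit:
servo_tool:
  increments:
    - [-1,[0,0,1],0]
    - [-1,[0,0,1.5],0]
    - [-1,[0,0,0],0]

```text
time_s: 20.15
tool_pos: [527.7, 76.8, 96.2]
ee_rot: [-3.142, -0.0, 1.573]
ft_force: [-0.3, 0.2, -2.4]
grip_width: 45.4
grip_force: 36.7
```

Emit:
servo_tool:
  increments:
    - [-1,[0,0,2],0]
    - [-1,[0,0,2],0]
    - [-1,[0,0,0],0]

```text
time_s: 20.52
tool_pos: [527.7, 76.8, 92.1]
ee_rot: [-3.141, -0.0, 1.573]
ft_force: [0.3, -0.2, -1.9]
grip_width: 45.2
grip_force: 36.7
```

Emit:
servo_tool:
  increments:
    - [-1,[0,0,2],0]
    - [-1,[0,0,2],0]
    - [-1,[0,0,0],0]

```text
time_s: 20.9
tool_pos: [527.7, 76.8, 88.1]
ee_rot: [-3.141, -0.0, 1.573]
ft_force: [-0.3, 0.5, -2.5]
grip_width: 45.5
grip_force: 36.7
```

Emit:
servo_tool:
  increments:
    - [-1,[0,0,2],0]
    - [-1,[0,0,2],0]
    - [-1,[0,0,0],0]

```text
time_s: 21.28
tool_pos: [527.7, 76.8, 84.1]
ee_rot: [-3.141, -0.0, 1.573]
ft_force: [0.7, -1.0, -1.1]
grip_width: 45.0
grip_force: 36.7
```

Emit:
servo_tool:
  increments:
    - [-1,[0,0,2],0]
    - [-1,[0,0,2],0]
    - [-1,[0,0,0],0]

```text
time_s: 21.65
tool_pos: [527.7, 76.8, 80.1]
ee_rot: [-3.141, -0.0, 1.573]
ft_force: [0.3, 0.1, -2.3]
grip_width: 45.8
grip_force: 36.7
```

Emit:
servo_tool:
  increments:
    - [-1,[0,0,2],0]
    - [-1,[0,0,2],0]
    - [-1,[0,0,0],0]

```text
time_s: 22.02
tool_pos: [527.7, 76.8, 76.1]
ee_rot: [-3.141, -0.0, 1.573]
ft_force: [0.1, 0.8, -2.5]
grip_width: 45.3
grip_force: 36.7
```

Emit:
servo_tool:
  increments:
    - [-1,[0,0,2],0]
    - [-1,[0,0,2],0]
    - [-1,[0,0,0],0]

```text
time_s: 22.4
tool_pos: [527.7, 76.8, 72.1]
ee_rot: [-3.141, -0.0, 1.573]
ft_force: [0.5, -0.1, -2.2]
grip_width: 45.3
grip_force: 36.7
```

Emit:
servo_tool:
  increments:
    - [-1,[0,0,2],0]
    - [-1,[0,0,2],0]
    - [-1,[0,0,0],0]

```text
time_s: 22.78
tool_pos: [527.7, 76.8, 68.2]
ee_rot: [-3.141, -0.0, 1.573]
ft_force: [0.4, -0.3, -1.5]
grip_width: 45.1
grip_force: 36.7
```

Emit:
servo_tool:
  increments:
    - [-1,[0,0,1.5],0]
    - [-1,[0,0,1],0]
    - [-1,[0,0,0],0]

```text
time_s: 23.15
tool_pos: [527.7, 76.8, 65.7]
ee_rot: [-3.141, -0.0, 1.573]
ft_force: [0.6, 0.6, -2.0]
grip_width: 45.5
grip_force: 36.7
```

Emit:
servo_tool:
  increments:
    - [-1,[0,0,0.7],0]
    - [-1,[0,0,0],0]

```text
time_s: 23.4
tool_pos: [527.7, 76.8, 65.1]
ee_rot: [3.142, -0.0, 1.573]
ft_force: [-0.3, 0.9, -2.2]
grip_width: 45.5
grip_force: 36.7
```

Emit:
servo_tool:
  increments:
    - [-1,[0,0,0.5],0]
    - [-1,[0,0,0.5],0]
    - [-1,[0,0,0],0]

```text
time_s: 23.78
tool_pos: [527.7, 76.9, 65.0]
ee_rot: [3.141, -0.0, 1.573]
ft_force: [-1.7, 0.2, 5.8]
grip_width: 44.6
grip_force: 37.3
```

Hard contact came at TCP 65 mm, which is the 20 mm seat height plus 45, and it is not springy, so head 2 is home. I'll release it and move over the button.

Emit:
servo_tool:
  increments:
    - [0.5,[0,0,0],0]
    - [0.5,[0,0,0],0]
    - [0.5,[0,0,0],0]
    - [0.6,[0,0,-20],0]
    - [0.6,[0,0,-50],0]
    - [0,[-50,-2,0],0]
    - [-1,[-50,-2,0],0]
    - [-1,[0,0,0],0]
    - [-1,[0,0,0],0]
    - [-1,[0,0,0],0]

```text
time_s: 25.02
tool_pos: [523.9, -22.2, 133.9]
ee_rot: [-3.141, -0.0, 1.574]
ft_force: [0.3, 0.5, 0.8]
grip_width: 0.3
grip_force: 0.0
```

```bash
python3 look.py w4
python3 - <<'E'
from cell import imaging
from h import *
f=imaging.grab_frame("scene")
b=cv2.resize(f["image"][130:260,150:300],(600,520),interpolation=cv2.INTER_CUBIC); cv2.imwrite("pics/s4.png",b[:,:,::-1])
E
```

```text
25.025 [523.9 -22.2 133.9] [-3.1 -0.   1.6]
mark [462.6 133.9] 29.0 [665.6  36.2  80. ]
mark [261.5  62.6] 451.0 [527.8  79.3  80. ]
```

View pics/w4.png

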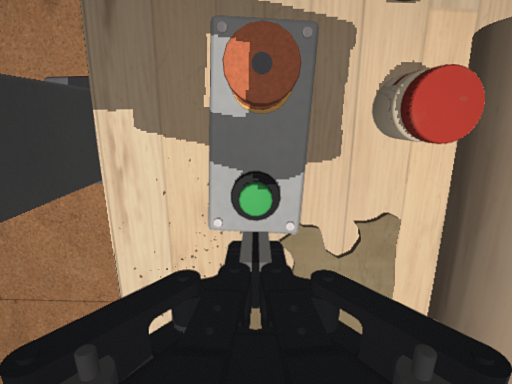

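The head is seated on the brass seat with its mark at (262,62), and the button is directly below the tool at (256,198).

Emit:
servo_tool:
  increments:
    - [-1,[-1,0,40],0]
    - [-1,[0,0,40],0]
    - [-1,[0,0,12],0]
    - [-1,[0,0,5],0]
    - [-1,[0,0,4],0]
    - [-1,[0,0,0],0]

```text
time_s: 25.88
tool_pos: [524.4, -23.9, 34.1]
ee_rot: [3.14, -0.0, 1.573]
ft_force: [-2.1, 1.6, 4.0]
grip_width: -0.2
grip_force: 1.8
```

Emit:
servo_tool:
  increments:
    - [-1,[0,0,2],0]
    - [-1,[0,0,2],0]
    - [-1,[0,0,0],0]

```text
time_s: 26.25
tool_pos: [524.6, -24.0, 31.8]
ee_rot: [3.139, -0.0, 1.573]
ft_force: [-4.9, 2.5, 19.2]
grip_width: 0.3
grip_force: 10.1
```

Emit:
servo_tool:
  increments:
    - [-1,[0,0,1],0]
    - [-1,[0,0,0],0]

```text
time_s: 26.5
tool_pos: [524.7, -24.0, 31.7]
ee_rot: [3.139, -0.0, 1.573]
ft_force: [-7.4, 2.5, 26.3]
grip_width: 0.0
grip_force: 13.4
```

Run:
```python
from cell import bot,imaging
from h import *
s=bot.sense(); print(s["tool_pos"],s["ft_force"])
a=imaging.grab_frame("scene")["image"]; w=imaging.grab_frame("wrist")["image"]
np.save("pressed.npy",a); np.save("pressedw.npy",w)
for im in(a,w): print([x for x in blobs(im,(50,100,30),(80,255,255),10)[0]])
b=cv2.resize(a[195:245,215:285],(560,400),interpolation=cv2.INTER_CUBIC); cv2.imwrite("pics/s5.png",b[:,:,::-1])
```

```text
[524.66599166 -24.00427386  31.6592501 ] [-7.44505303  2.49495039 26.3449035 ]
[(array([250.5, 224.8]), array([246, 223,  10,   4,  24], dtype=int32)), (array([209.9, 295.4]), array([205, 291,  11,   9,  53], dtype=int32))]
[(array([252.9, 229.6]), array([227, 218,  54,  28, 670], dtype=int32))]
```

View pics/s5.png

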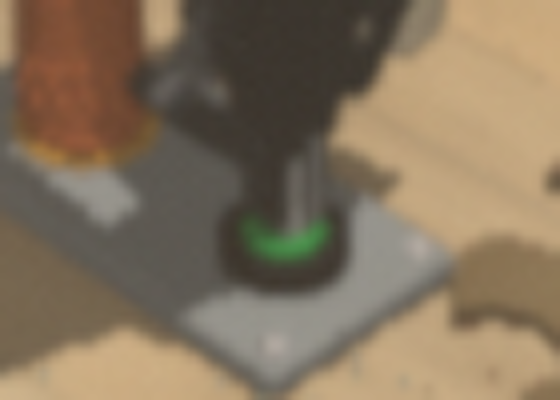

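The fingertips are on the green cap, which has sunk level with its black ring against a hard stop, so the button is fully pressed. I'll release it and fetch head 3.

Emit:
servo_tool:
  increments:
    - [-1,[0,0,-15],0]
    - [-1,[0,0,-50],0]
    - [0,[0,0,-60],0]
    - [1,[-30,-10,-15],0]
    - [1,[-55,-18,0],0]
    - [1,[-55,-18,0],0]
    - [1,[-55,-18,0],0]
    - [1,[-55,-18,0],0]
    - [1,[-50,-18,0],0]
    - [1,[0,0,0],0]

```text
time_s: 27.85
tool_pos: [423.5, -327.8, 168.1]
ee_rot: [3.141, 0.002, 1.568]
ft_force: [-0.2, 0.9, -0.4]
grip_width: 85.5
grip_force: 0.0
```

Emit:
servo_tool:
  increments:
    - [1,[0,0,0],0]

```text
time_s: 27.98
tool_pos: [424.5, -324.2, 167.9]
ee_rot: [3.142, -0.0, 1.572]
ft_force: [0.6, 0.6, -0.7]
grip_width: 85.1
grip_force: 0.0
```

```bash
python3 look.py w5
python3 - <<'E'
from cell import imaging
from h import *
print(blobs(imaging.grab_frame("scene")["image"],(50,100,40),(80,255,255),10)[0])
E
```

```text
27.975 [ 424.5 -324.2  167.9] [ 3.1 -0.   1.6]
mark [253.3 211.3] 172.5 [ 423.1 -333.    80. ]
[(array([250.2, 222.2]), array([245, 219,  11,   8,  67], dtype=int32)), (array([210.1, 295.2]), array([205, 291,  11,   9,  61], dtype=int32))]
```

Emit:
servo_tool:
  increments:
    - [1,[-8.8,-1.4,20],0]
    - [1,[0,0,45],0]
    - [1,[0,0,40],0]
    - [1,[0,0,19],0]
    - [1,[0,0,0],0]
    - [0.2,[0,0,0],0]
    - [-1,[0,0,0],0]
    - [-1,[0,0,0],0]
    - [-1,[0,0,0],0]
    - [-1,[0,0,0],0]

```text
time_s: 29.32
tool_pos: [423.8, -333.6, 45.4]
ee_rot: [3.14, 0.001, 1.573]
ft_force: [-0.4, 1.7, 6.1]
grip_width: 45.0
grip_force: 35.7
```

Emit:
servo_tool:
  increments:
    - [-1,[0,0,0],0]
    - [-1,[0,0,-10],0]
    - [-1,[0,0,-40],0]
    - [-1,[0,0,-60],0]
    - [-1,[0,0,-30],0]
    - [-1,[0,0,0],0]

```text
time_s: 30.08
tool_pos: [424.1, -334.1, 186.8]
ee_rot: [3.137, 0.004, 1.573]
ft_force: [-0.1, 0.1, -2.1]
grip_width: 45.2
grip_force: 36.7
```

Emit:
servo_tool:
  increments:
    - [-1,[30,6,0],0]
    - [-1,[53,11,0],0]
    - [-1,[53,11,0],0]
    - [-1,[53,11,0],0]
    - [-1,[53,11,0],0]
    - [-1,[53,11,0],0]
    - [-1,[53,11,0],0]
    - [-1,[53,11,0],0]
    - [-1,[53,11,0],0]
    - [-1,[53,11,0],0]

```text
time_s: 31.32
tool_pos: [526.1, 175.4, 181.9]
ee_rot: [-3.138, 0.001, 1.573]
ft_force: [1.1, -0.6, -1.3]
grip_width: 45.2
grip_force: 36.7
```

Emit:
servo_tool:
  increments:
    - [-1,[50,10,0],0]
    - [-1,[28,5,0],0]
    - [-1,[0,0,0],0]
    - [-1,[0,0,0],0]

```text
time_s: 31.82
tool_pos: [541.0, 251.1, 182.5]
ee_rot: [-3.138, 0.002, 1.573]
ft_force: [0.0, -0.1, -2.9]
grip_width: 45.1
grip_force: 36.6
```

Emit:
servo_tool:
  increments:
    - [-1,[0,2,30],0]
    - [-1,[0,0,40],0]
    - [-1,[0,0,35],0]
    - [-1,[0,0,15],0]
    - [-1,[0,0,5],0]
    - [-1,[0,0,0],0]
    - [-1,[0,0,0],0]

```text
time_s: 32.7
tool_pos: [544.8, 252.4, 60.5]
ee_rot: [3.139, -0.001, 1.573]
ft_force: [-0.2, -0.0, -1.9]
grip_width: 44.7
grip_force: 36.6
```

Emit:
servo_tool:
  increments:
    - [-1,[0,0,4],0]
    - [-1,[0,0,3],0]
    - [-1,[0,0,1],0]
    - [-1,[0,0,0],0]

```text
time_s: 33.2
tool_pos: [543.9, 252.2, 51.5]
ee_rot: [3.142, -0.0, 1.573]
ft_force: [-1.5, 0.7, 3.3]
grip_width: 45.4
grip_force: 37.0
```

Emit:
servo_tool:
  increments:
    - [-1,[0,0,0.8],0]
    - [-1,[0,0,0],0]

```text
time_s: 33.45
tool_pos: [543.9, 252.2, 51.5]
ee_rot: [3.141, -0.001, 1.573]
ft_force: [-3.0, 0.0, 6.9]
grip_width: 44.9
grip_force: 37.3
```

Emit:
servo_tool:
  increments:
    - [0.5,[0,0,0],0]
    - [0.5,[0,0,0],0]
    - [0.5,[0,0,0],0]
    - [0.6,[0,0,-20],0]
    - [1,[0,0,-50],0]
    - [1,[0,0,-60],0]
    - [1,[0,-50,-20],0]
    - [1,[0,-60,0],0]
    - [1,[0,-60,0],0]
    - [1,[0,0,0],0]

```text
time_s: 34.7
tool_pos: [370.0, 250.8, 200.2]
ee_rot: [-3.14, 0.001, 1.575]
ft_force: [1.4, -0.9, 0.7]
grip_width: 85.2
grip_force: 0.0
```

Run:
```python
from cell import bot,imaging
from h import *
s=bot.sense(); print(s["time_s"],s["tool_pos"],s["ft_force"])
a=imaging.grab_frame("scene")["image"]; t=imaging.grab_frame("top")["image"]
A=cv2.resize(a[120:250,120:310],None,fx=3,fy=3,interpolation=cv2.INTER_CUBIC); T=cv2.resize(t[140:275,120:310],(570,210*1),interpolation=cv2.INTER_CUBIC)
cv2.imwrite("pics/end.png",np.vstack([A,T])[:,:,::-1])
```

```text
34.7 [370.04187931 250.80250108 200.2070454 ] [ 1.36663189 -0.93148969  0.73585482]
```

View pics/end.png

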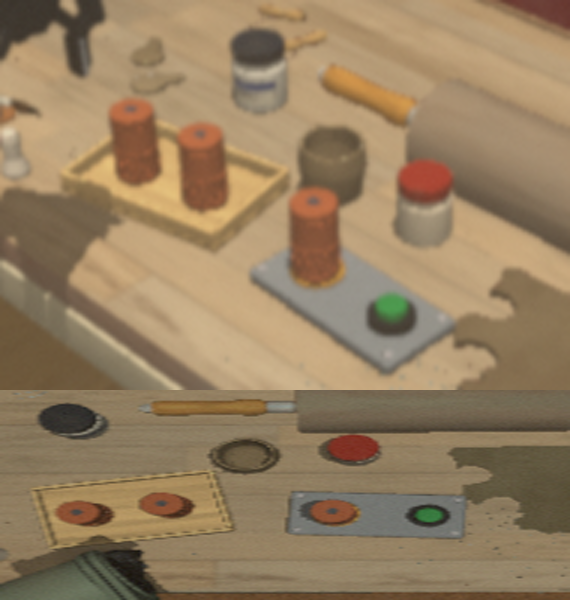

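Both tray heads stand upright at (133,140) and (203,165). The home head sits on its seat at (315,235), the button is up at (391,310), and the jars and pot have not moved.

```bash
python3 -c "
from cell import job
print(job.finish_job())"
```

```text
the job is handed in; nothing more can be done
None
```

The job is handed in after about 35 s: the clear head, the middle one of the row, is fully home on the gauge; the green button was then pressed and sprang back; the other two stand upright in the scrap tray (one stopped short on the pin, the other was ruled out untried); the jars and the pinch pot were left where they were.

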